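Load a drive into the raked dock and lock it

ROBOT

A 6-joint arm with a two-finger parallel gripper is mounted at the origin on the work surface. World frame = base frame: x ahead of the robot, y to its left, z up, the work surface at z = 0. Lengths are in m, angles in rad, forces in N, time in s.
With the tool pointing down it reaches from about 0.425 to 0.95 m from the base axis. Payload 14.7 kg.
Tool frame: the origin (TCP) lies between the finger pads; the fingertips stand 22 mm ahead of it and the grasp point (between the pads) lies 3 mm ahead of it; y points along the fingers, x is the direction in which the jaws open and shut, and the axes are right-handed (so a half turn about y gives the same grasp; the last joint's range is limited). The gripper opens to 85 mm and grips with 20 to 120 N. Pads are 22 mm wide; open, the fingers measure 114 mm over their backs; the gripper's body (76 mm by 85 mm) begins 54 mm behind the grasp point. The pads swing forward as they close: fully open they stand 13 mm farther back than shut.
Start: joints at [-1.244, 0.48, 1.596, -0, 1.065, -0.047], TCP at [0.237, -0.605, 0.253] pointing down, gripper open.
Joint ranges: [-2.75, 2.75], [-0.82, 2.05], [0.23, 2.67], [-1.56, 4.7], [0.09, 2.69], [-2.92, 2.92]. Speed limits (rad/s): [1.89, 1.89, 2.39, 3.01, 3.01, 3.01].

INTERFACE

Orientations are given as a rotation vector (axis times angle).
In Python, from station import arm gives the robot as it stands. Calls block until the motion is done:
- arm.movep(position, orientation): joint-space move of the TCP to a pose.
- arm.move_straight(position, ori=None, speed=0.15, contact_N=None): straight line of the TCP; ori=None keeps the orientation; speed is the mean speed in m/s. With contact_N (N) it stops when the force on the tool has changed by that much, and returns True; else False.
- arm.move_joints(angles): joint-space move.
- arm.ungrasp() and arm.close(grasp_force=None): open the fingers fully, or close them until they stop; grasp_force is the grip in N (None keeps the last).
- arm.dwell(seconds).
- arm.solve_ik(position, orientation): joint angles nearest the present ones, or None.
- arm.get_state(): the state.
- arm.capture(name): name is "side" or "top" or "wrist"; returns (picture, depth): 480x640x3 uint8, blue, green, red; 480x640 float32, m along the optical axis (not along the pixel's ray), 0 where there is no reading.
- arm.calibration(name): a dict with "vertical_fov" (degrees; the focal length in pixels is half the picture's height over the tangent of half this angle, whatever the lens; pixels are square), "cx", "cy" (the principal point, pixels), "R" (3x3) and "t" (3): a world point X has camera coordinates R X + t; the wrist camera has in their place "hand_eye" (4x4, takes a point from camera to tool coordinates, whose origin is the TCP and whose axes are the tool frame's). Camera axes: x right, y down, z forward; pixel columns grow to the right and rows downward; lengths in m; the calibration is good to about 2 mm. A picture is of the moment at which its call begins: read the wrist's pose just before it. calibration takes no time and is no camera call.
A pose or a line that the arm cannot do raises arm.IKError and nothing moves.
- arm.finish_job(): hands the job in, once; it reports no verdict.
Trained networks look in the newest picture that a camera, given by its name, has taken for a name from the list of things; names that differ only in an ending like _2 or _b are one class to them, and where a whole thing is asked for, a point or a joint stands for the part that bears it (a point fixed in the world has none). Each returns a list of dicts, best first, with "p" (0 to 1); they miss things now and then, are a little off and sometimes report something else, mostly with a low value. They report only what shows in the picture. A call takes as long as a camera call. They do not tell look-alikes from the thing itself.
- arm.silhouettes(camera, label): "region" (480x640 bool, what is visible of it) and "extent" ([left, top, right, bottom] in pixels, round what is visible of it).
- arm.place_of(camera, label): "pixel" ([column, row] in pixels: a listed point, or the origin of a listed thing).
The state is a dict: "clock": time; "q": joint angles; "dq": joint speeds; "joint_torque": joint torques, N m; "tool_pos": TCP position; "eef_rot": TCP orientation; "wrist_force": force on the tool from outside, world axes, zero at the start; "wrist_torque": the same for the moment, N m; "grip_width": opening from 0.0 (shut) to 1.0 (fully open).
Only numpy, scipy, OpenCV 4.12 (cv2) and the standard library are available. Lean on these libraries where they do the work, as an engineer would, in place of code of your own. Each camera call takes 0.05 s, during which the arm holds its last target.

TASK

Take the silver drive with the blue label out of the drive stand and load it into the dock: through the dust flap of the slot, connector end first and label side towards the low front edge of the sloping face, pressed fully home onto the connector, firmly but without ramming it. Then slide the orange lock right across, so that it holds the drive in. Leave the black drives, the screwdriver, the solder reel, the screw dish and the multimeter where they are.

Things in the scene. Friction and masses are not known exactly. Their poses are not given: they have to be found in the camera images.
- drive: Flat silver disk drive to load: 10 mm thick (x), 70 mm wide (y), 100 mm long (z), about 0.11 kg. Origin: centre of its lower, connector end, whose edges are bevelled 1 mm; z runs to its outer end. The -x face has a big blue label with a white band, the outer end a blue strip. It stands upright in one of the stand's slots (which varies), label to the stand's -x, 65 mm of it above the stand.
- drive_end (a point): Centre of the drive's outer end (the end with the blue strip, 70 x 10 mm), on the drive's z axis 100 mm from its origin.
- drive_label (a point): Centre of the drive's labelled face: drive frame (-5, 0, 50) mm.
- stand: Dark fixed block, 172 x 92 x 45 mm (its x, y, z), origin at the centre of its underside. Three upright slots 12 x 72 mm, 35 mm deep, at x = -62, 0 and +62 mm, hold the silver drive and two black ones; faces of neighbouring drives are 52 mm apart.
- drive_b: Black drive with a beige label, same size and origin as the silver one, in another slot of the stand. Leave alone.
- drive_c: Black drive with a yellow label, same size and origin, in another slot of the stand. Leave alone.
- bay: Raked upper part of the fixed grey dock (160 x 156 mm on the table, 140 mm high). Origin: centre of the slot's mouth in the flat sloping face, 125 mm above the table. z points out of the slot, 30 degrees from vertical, up and to the dock's front; x climbs the face, away from the front; y runs along the slot. The face spans x -26 to 26, y -71 to 71 mm, z = 0.
- slot_mouth (a point): Slot's mouth, same point and axes as bay. Slot 12 mm wide (x), 73 mm long (y), with a bright rim, straight down -z; a light spring flap (hinge at +x) just inside swings in. Drive goes in with its z along the bay's z, label to the bay's -x. Its lower end meets the connector at z = -87 mm (13 mm of drive outside) and bottoms at -96 mm: fully home, it stands 4 mm out of the face.
- connector (a joint): How far the connector has been pressed in: 0 = untouched, 0.009 m = drive fully home. It resists with about 9 N all the way, ends at a hard stop and stays where it is left. More than 50 N between drive and dock is ramming.
- lock (a joint): Travel of the orange lock on the face at the bay's +y side of the slot: 0 = open, 0.015 m = fully across; slides to the bay's -y against about 2 N, stays where left, starts at 0 to 3 mm. Its tongue (18 mm wide in x, 5.5 to 8.5 mm above the face) then covers 10 mm of the drive's end; it cannot pass over a drive that is not home. It slides on a fixed guide block 5 mm high.
- lock_grip (a point): Centre of the lock's upright grip, an orange block 14 mm (bay x) by 12 mm (bay y), standing from 8.5 to 24 mm above the sloping face; this point lies 16 mm above the face. With the lock open it is at bay y = +58 mm, x = 0, and it moves with the lock.
- screwdriver: Screwdriver with a green handle, 170 mm long, lying between stand and dock. Leave alone.
- solder_reel: Grey solder reel, 54 mm across, 38 mm high, standing on its flange, nearer to the robot. Leave alone.
- screw_dish: Small round steel dish with screws, 80 mm across, 16 mm high, farther out. Leave alone.
- multimeter: Grey multimeter, 185 x 88 x 40 mm, lying to the left. Leave alone.
Things that resemble listed ones, but are neither listed nor needed, are in the scene too. What is meant by the drive is not red, and is the smaller of those in its own colour.

How it is judged:
By the outcome, as a careful person would: the job done as asked, in the order asked, and still so for the second after the job is handed in, with the robot touching nothing.
It also fails if it takes over 51 s, if anything falls off the work surface, if the arm or the gripper's body presses on something with over 40 N, if the wrist force passes 120 N, or if a joint passes its speed limit or range.

## Working session

There is one attempt and no reset: what is moved stays moved. The work goes in short steps, each a Python script; the robot and the scene stay as the last script left them, time stands still between calls to the robot, and variables do not carry over. Pictures are saved under pics/ and viewed, and the job is handed in when it is done.

```bash
ls -la; mkdir -p pics; python3 - <<'E'
from station import arm
import cv2
for n in ("side","top","wrist"):
    im,d=arm.capture(n); cv2.imwrite(f"pics/a_{n}.png",im)
    c=arm.calibration(n); print(n,c)
s=arm.get_state(); print(s)
E
```

```text
total 12
drwxr-xr-x  3 agent agent 4096 Dec  7 16:58 .
drwxr-xr-x 23 root  root  4096 Dec  7 16:58 ..
drwxr-xr-x  2 agent agent 4096 Dec  7 16:58 pics
side {'vertical_fov': 43.348214113747275, 'cx': 314.36438020341313, 'cy': 241.0098661743027, 'R': array([[-0.83333203, -0.55277017, -0.00169573],
       [-0.40323278,  0.60998865, -0.68214161],
       [ 0.37810191, -0.56776667, -0.73121813]]), 't': array([0.55802711, 0.23142828, 1.07502353])}
top {'vertical_fov': 57.94095913695341, 'cx': 321.24897472577584, 'cy': 245.38619778690364, 'R': array([[ 0.00531398, -0.99990234,  0.01292573],
       [-0.98338784, -0.00757063, -0.18135887],
       [ 0.18143902, -0.01174726, -0.98333203]]), 't': array([0.11802472, 0.59574901, 0.80438057])}
wrist {'vertical_fov': 63.573832247707514, 'cx': 322.9372317314383, 'cy': 244.43912403169708, 'hand_eye': array([[ 9.99999453e-01,  9.08164361e-04, -5.18850090e-04,
         8.94347265e-05],
       [ 7.38699811e-04, -2.62045534e-01,  9.65055228e-01,
        -1.21307555e-01],
       [ 7.40466415e-04, -9.65055083e-01, -2.62046062e-01,
         6.66080609e-02],
       [ 0.00000000e+00,  0.00000000e+00,  0.00000000e+00,
         1.00000000e+00]])}
{'clock': 0.15, 'q': array([-1.24361769e+00,  4.80690232e-01,  1.59672199e+00,  1.96451749e-05,
        1.06510808e+00, -4.65689257e-02]), 'dq': array([ 0.00177727, -0.00096174, -0.00199067,  0.00041555, -0.00021442,
       -0.0005231 ]), 'joint_torque': array([ 7.43401906e-04, -9.51148438e+01, -4.30460465e+01,  9.49133891e-05,
        8.31843208e-03, -4.52385427e-05]), 'tool_pos': array([ 0.23726996, -0.60483512,  0.25282089]), 'eef_rot': array([-1.36255972,  0.93016251, -0.92895664]), 'wrist_force': array([-0.21584123,  0.32894286,  0.28039088]), 'wrist_torque': array([0.01959682, 0.00816931, 0.04046745]), 'grip_width': 0.9975599722890691}
```

View pics/a_side.png

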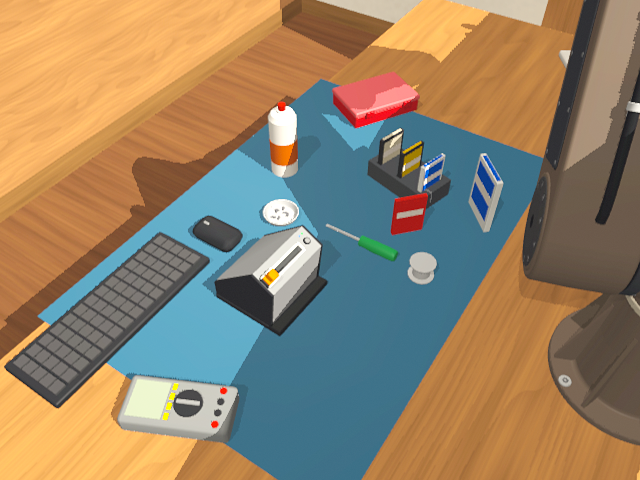

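View pics/a_top.png

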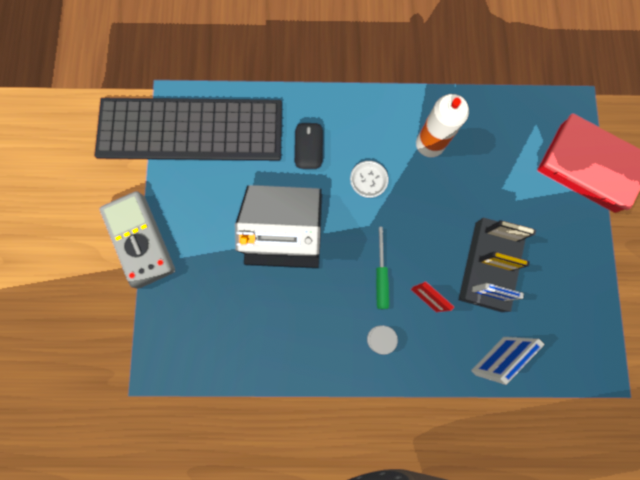

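View pics/a_wrist.png

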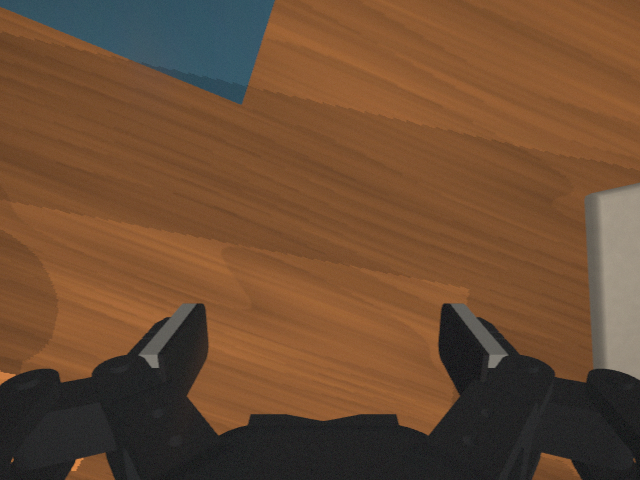

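```bash
cat > h.py <<'E'
import numpy as np, cv2
from scipy.spatial.transform import Rotation as Rn
from station import arm
def cam(name,state=None):
    c=arm.calibration(name); f=240/np.tan(np.radians(c["vertical_fov"])/2)
    K=np.array([[f,0,c["cx"]],[0,f,c["cy"]],[0,0,1]])
    if "R" in c:
        R=np.array(c["R"]); t=np.array(c["t"]); return K,R.T,-R.T@t   # cam->world rot, centre
    s=state; T=np.eye(4); T[:3,:3]=Rn.from_rotvec(s["eef_rot"]).as_matrix(); T[:3,3]=s["tool_pos"]
    M=T@np.array(c["hand_eye"]); return K,M[:3,:3],M[:3,3]
def cloud(d,K,R,C):
    v,u=np.mgrid[0:480,0:640]
    P=np.stack([(u-K[0,2])/K[0,0]*d,(v-K[1,2])/K[1,1]*d,d],-1)
    W=P@R.T+C; W[d<=0]=np.nan; return W
def ray(px,K,R,C,z):
    r=R@np.array([(px[0]-K[0,2])/K[0,0],(px[1]-K[1,2])/K[1,1],1]); return C+r*(z-C[2])/r[2]
def proj(X,K,R,C):
    p=(np.asarray(X)-C)@R; return np.stack([p[...,0]/p[...,2]*K[0,0]+K[0,2],p[...,1]/p[...,2]*K[1,1]+K[1,2]],-1)
def down(xdir):  # tool rotation: y down, x given
    y=np.array([0,0,-1.]); x=np.array([*xdir,0.])/np.hypot(*xdir); return np.stack([x,y,np.cross(x,y)],1)
E
python3 - <<'E'
from h import *
np.set_printoptions(precision=4,suppress=True)
for n in ("top","side"):
    im,d=arm.capture(n); K,R,C=cam(n); W=cloud(d,K,R,C); print(n,C)
    np.savez(f"/tmp/{n}.npz",im=im,d=d)
    labs=("drive","drive_end","stand","slot_mouth","lock_grip","drive_label")
    for l in labs:
        for r in arm.place_of(n,l)[:4]:
            px=np.round(r["pixel"]).astype(int); print(l,round(r["p"],2),px,W[px[1],px[0]])
print(arm.get_state()["clock"])
E
```

```text
top [0.4393 0.132  0.8975]
drive 0.95 [496 238] [ 0.6145 -0.2307  0.0447]
drive 0.9 [488 355] [ 0.3829 -0.2127  0.0112]
drive 0.71 [491 268] [ 0.5533 -0.2162  0.0455]
drive 0.69 [279 237] [0.5981 0.2002 0.1181]
drive_end 0.95 [508 292] [ 0.5009 -0.2185  0.1091]
drive_end 0.84 [435 297] [ 0.4919 -0.0883  0.0953]
drive_end 0.59 [525 357] [ 0.388  -0.2261  0.1395]
stand 0.94 [488 265] [ 0.5595 -0.2112  0.044 ]
slot_mouth 0.91 [275 233] [0.6029 0.2065 0.1304]
lock_grip 0.46 [243 238] [0.5896 0.2607 0.1485]
drive_label 0.88 [433 298] [ 0.4912 -0.0895  0.0769]
drive_label 0.82 [491 295] [ 0.4992 -0.2092  0.0542]
drive_label 0.66 [506 357] [ 0.3844 -0.2152  0.0888]
side [0.1519 0.7777 0.9449]
drive 0.94 [406 179] [ 0.551  -0.1951  0.0441]
drive 0.88 [430 199] [ 0.4833 -0.1848  0.0254]
drive 0.86 [478 215] [ 0.3774 -0.211   0.0114]
drive 0.7 [390 170] [ 0.5974 -0.2056  0.0414]
drive_end 0.87 [493 169] [ 0.374  -0.2164  0.1408]
drive_end 0.67 [434 161] [ 0.4991 -0.2104  0.1092]
drive_end 0.59 [412 195] [ 0.5215 -0.1711  0.0286]
stand 0.84 [405 185] [ 0.5432 -0.1753  0.0447]
slot_mouth 0.82 [292 259] [0.61   0.167  0.0776]
lock_grip 0.67 [270 276] [0.5821 0.2689 0.1478]
drive_label 0.79 [430 182] [ 0.4982 -0.2068  0.0522]
drive_label 0.74 [482 193] [ 0.3815 -0.2107  0.075 ]
drive_label 0.7 [408 219] [ 0.4891 -0.0869  0.0408]
0.85
```

```bash
python3 - <<'E'
from h import *
np.set_printoptions(precision=4,suppress=True)
f=np.load("/tmp/top.npz"); K,R,C=cam("top"); W=cloud(f["d"],K,R,C)
# stand top
m=(abs(W[...,2]-.045)<.003)&(abs(W[...,0]-.56)<.13)&(abs(W[...,1]+.21)<.1)
r=cv2.minAreaRect((W[m][:,:2]*1000).astype(np.float32)); print("stand",r)
for cx in (.50,.56,.62):
    m=(abs(W[...,2]-.11)<.004)&(abs(W[...,0]-cx)<.025)&(abs(W[...,1]+.21)<.08)
    p=W[m]; r=cv2.minAreaRect((p[:,:2]*1000).astype(np.float32)); print(len(p),p.mean(0),r)
m=(W[...,2]>.1)&(abs(W[...,0]-.6)<.12)&(abs(W[...,1]-.2)<.1)
p=W[m]; 
# fit sloping face
q=p[(p[:,2]<.135)|True]
n_=None
best=0
rng=np.random.default_rng(0)
for _ in range(500):
    a,b,c=q[rng.integers(len(q),size=3)]; n=np.cross(b-a,c-a); 
    if np.linalg.norm(n)<1e-6: continue
    n/=np.linalg.norm(n); n*=np.sign(n[2])
    if n[0]>-.2: continue
    k=(abs((q-a)@n)<.0015).sum()
    if k>best: best=k;n_=n;a_=a
i=q[abs((q-a_)@n_)<.002]; c=i.mean(0); u,s,v=np.linalg.svd(i-c); n=v[2]*np.sign(v[2][2]); print("face",best,n,c,np.degrees(np.arccos(n[2])),np.degrees(np.arctan2(n[1],-n[0])))
print(i.min(0),i.max(0))
# IK tests
for yaw in (-10,):
  for sgn in (1,-1):
    a=np.radians(yaw); x=sgn*np.array([np.cos(a),np.sin(a)])
    print("stand",sgn,arm.solve_ik([.5,-.215,.3],Rn.from_matrix(down(x)).as_rotvec()),arm.solve_ik([.5,-.215,.12],Rn.from_matrix(down(x)).as_rotvec()))
    bz=np.array([-.5,0,.866]); bx=np.array([.866,0,.5])*sgn; Q=np.stack([bx,-bz,np.cross(bx,-bz)],1)
    for h in (.3,.2,.0): print("dock",h,arm.solve_ik(np.array([.593,.2,.125])+bz*h,Rn.from_matrix(Q).as_rotvec()))
E
```

```text
stand ((538.5836181640625, -215.48851013183594), (122.25523376464844, 216.862060546875), 63.18645477294922)
204 [ 0.5036 -0.2107  0.1088] ((503.55108642578125, -211.70074462890625), (69.98414611816406, 10.687407493591309), 74.04391479492188)
201 [ 0.5628 -0.2281  0.1086] ((563.1753540039062, -228.3413848876953), (70.86579132080078, 10.63501262664795), 74.59852600097656)
199 [ 0.6224 -0.2442  0.1087] ((622.6558837890625, -245.00656127929688), (69.74652099609375, 10.446181297302246), 74.67632293701172)
face 1385 [-0.4951  0.018   0.8687] [0.5956 0.1963 0.1253] 29.695358168313504 2.0869253681766953
[0.5696 0.1268 0.1098] [0.6212 0.279  0.1393]
stand 1 [-0.4618  0.285   1.7828  0.      1.0738 -0.2873] [-0.4618  0.5113  1.9586  0.      0.6717 -0.2873]
dock 0.3 [ 0.5501 -0.0875  2.1129 -0.4165  0.7025  0.8139]
dock 0.2 [ 0.4805  0.092   2.1771 -0.5486  0.4592  0.9252]
dock 0.0 [0.3807 0.5078 2.1641 4.595  0.1882 2.024 ]
stand -1 [-0.4618  0.285   1.7828 -0.      1.0738  2.8543] [-0.4618  0.5113  1.9586 -0.      0.6717  2.8543]
dock 0.3 [ 0.5501 -0.0875  2.1129 -0.4165  0.7025 -2.3277]
dock 0.2 [ 0.4805  0.092   2.1771 -0.5486  0.4592 -2.2164]
dock 0.0 [ 0.3807  0.5078  2.1641  4.595   0.1882 -1.1176]
```

```bash
python3 - <<'E'
from h import *
np.set_printoptions(precision=3,suppress=True)
def Q(tilt,yaw,sgn=1):
    c,s=np.cos(yaw),np.sin(yaw); Z=np.array([[c,-s,0],[s,c,0],[0,0,1]])
    bz=Z@np.array([-.5,0,.866]); bx=Z@np.array([.866,0,.5]); M=np.stack([bx*sgn,-bz,np.cross(bx*sgn,-bz)],1)
    return Rn.from_matrix(Rn.from_rotvec(bx*tilt).as_matrix()@M).as_rotvec(),bz
for tilt in (-20,-10,0,10,20):
  for yaw in (-2.1,):
    o,bz=Q(np.radians(tilt),np.radians(yaw)); print(tilt,yaw)
    for h in (.2,.115,.08,.05,.026):
        print("  ",h,arm.solve_ik(np.array([.594,.2,.125])+bz*h,o))
E
```

```text
-20 -2.1
   0.2 [ 0.713  0.254  2.02  -0.805  0.914  1.367]
   0.115 [ 0.655  0.4    2.03  -0.927  0.781  1.49 ]
   0.08 [ 0.633  0.463  2.025 -0.985  0.737  1.547]
   0.05 [ 0.615  0.517  2.016 -1.037  0.704  1.597]
   0.026 [ 0.602  0.56   2.007 -1.08   0.68   1.637]
-10 -2.1
   0.2 [ 0.624  0.169  2.096 -0.746  0.703  1.247]
   0.115 [ 0.566  0.326  2.113 -0.926  0.557  1.419]
   0.08 [ 0.545  0.393  2.11  -1.021  0.509  1.509]
   0.05 [ 0.528  0.451  2.103 -1.109  0.476  1.594]
   0.026 [ 0.515  0.498  2.094 -1.184  0.454  1.665]
0 -2.1
   0.2 [ 0.503  0.102  2.165 -0.583  0.485  1.007]
   0.115 [ 0.45   0.272  2.185 -0.85   0.317  1.255]
   0.08 [ 0.431  0.345  2.183 -1.033  0.266  1.43 ]
   0.05 [ 0.416  0.407  2.176 -1.231  0.234  1.621]
   0.026 [ 0.404  0.457  2.168 -1.41   0.218  1.794]
10 -2.1
   0.2 [ 0.351  0.063  2.225 -0.084  0.306  0.414]
   0.115 [ 0.31   0.248  2.243 -0.038  0.102  0.336]
   0.08 None
   0.05 None
   0.026 None
20 -2.1
   0.2 [ 0.18   0.062  2.27   0.811  0.327 -0.591]
   0.115 [ 0.156  0.259  2.282  1.469  0.249 -1.294]
   0.08 [ 0.148  0.341  2.276  1.754  0.257 -1.596]
   0.05 [ 0.141  0.41   2.266  1.953  0.277 -1.807]
   0.026 [ 0.136  0.465  2.254  2.077  0.297 -1.941]
```

```bash
python3 - <<'E'
from h import *
np.set_printoptions(precision=4,suppress=True)
x=[np.cos(np.radians(-15.6)),np.sin(np.radians(-15.6))]
arm.movep([.5036,-.2112,.25],Rn.from_matrix(down(x)).as_rotvec())
s=arm.get_state(); im,d=arm.capture("wrist"); cv2.imwrite("pics/b.png",im); np.savez("/tmp/b.npz",im=im,d=d,tp=s["tool_pos"],er=s["eef_rot"])
print(s["clock"],s["tool_pos"],s["q"],s["wrist_force"])
K,R,C=cam("wrist",s); W=cloud(d,K,R,C)
for cx,cy in ((.5036,-.2112),(.563,-.228)):
    m=(abs(W[...,2]-.11)<.004)&(abs(W[...,0]-cx)<.025)&(abs(W[...,1]-cy)<.06)
    p=W[m]; print(len(p),p.mean(0),cv2.minAreaRect((p[:,:2]*1000).astype(np.float32)))
for r in arm.place_of("wrist","drive_end"):
    px=np.round(r["pixel"]).astype(int); print(r["p"],px,W[px[1],px[0]])
E
```

```text
2.5833 [ 0.5035 -0.2121  0.25  ] [-0.454   0.3395  1.8391 -0.0002  0.9629 -0.1802] [-0.7886 -0.7821  0.5279]
1440 [ 0.5037 -0.2103  0.1108] ((503.0661315917969, -211.9433135986328), (70.37826538085938, 9.977729797363281), 74.59052276611328)
1504 [ 0.5626 -0.2271  0.1106] ((562.7289428710938, -228.52911376953125), (70.0987548828125, 10.502963066101074), 74.74504852294922)
0.86 [321 238] [ 0.5026 -0.2115  0.1105]
0.72 [144 313] [ 0.3801 -0.2218  0.1397]
0.71 [256  64] [ 0.4929 -0.0916  0.1011]
```

View pics/b.png

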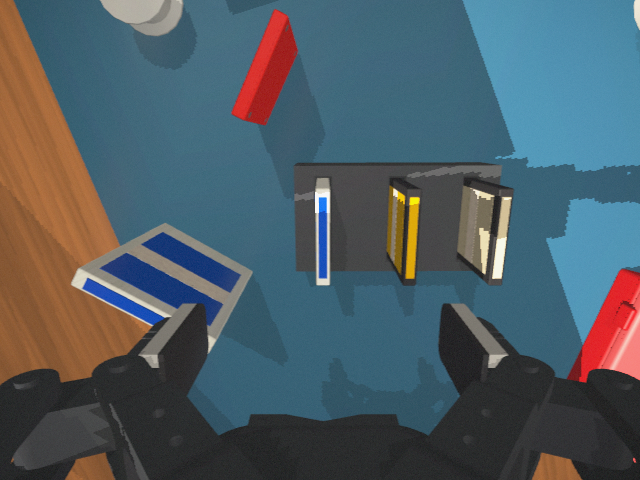

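```bash
python3 - <<'E'
from h import *
np.set_printoptions(precision=4,suppress=True)
f=np.load("/tmp/b.npz"); s=dict(tool_pos=f["tp"],eef_rot=f["er"]); K,R,C=cam("wrist",s); W=cloud(f["d"],K,R,C)
a=np.radians(-15.4); X=np.array([np.cos(a),np.sin(a)]); Y=np.array([-X[1],X[0]])
p=(W[...,:2]-[.5031,-.2119]); u=p@X; v=p@Y; z=W[...,2]
v_,u_=np.mgrid[0:480,0:640]
m=(u<-.02)&(z>.05)&(z<.15)&(v_<330)&(abs(v)<.06); print("obst -x within |v|<60mm: max u",u[m].max() if m.any() else None)
for zz in (.06,.08,.1,.12): 
  k=m&(z>zz); print(zz,u[k].max() if k.any() else None, v[k&(u>-.08)].min() if (k&(u>-.08)).any() else None)
m=(abs(u)<.02)&(abs(z-.11)<.003)&(abs(v)<.05); print("drive u",np.percentile(u[m],[1,50,99]),"v",np.percentile(v[m],[1,50,99]))
print("fit",np.polyfit(v[m],u[m],1))
E
```

```text
obst -x within |v|<60mm: max u -0.07116927555009193
0.06 -0.07116927555009193 -0.05999844106644482
0.08 -0.07116927555009193 -0.05998733576304267
0.1 -0.07116927555009193 -0.05998733576304267
0.12 -0.07116927555009193 -0.05998557814314987
drive u [-0.0049  0.0001  0.005 ] v [-0.0337  0.002   0.0343]
fit [0.0006 0.0001]
```

```bash
cat >> h.py <<'E'
def bayR(psi):
    c,s=np.cos(psi),np.sin(psi); Z=np.array([[c,-s,0],[s,c,0],[0,0,1]])
    B=np.array([[np.cos(np.pi/6),0,-.5],[0,1,0],[.5,0,np.cos(np.pi/6)]]); return Z@B
def toolR(B): # tool x=bay x, tool y=-bay z, tool z = bay y
    return np.stack([B[:,0],-B[:,2],B[:,1]],1)
E
python3 - <<'E'
from h import *
np.set_printoptions(precision=4,suppress=True)
a=np.radians(-15.4); x=[np.cos(a),np.sin(a)]; o=Rn.from_matrix(down(x)).as_rotvec()
arm.move_straight([.5031,-.2119,.118],o,speed=.12,contact_N=15)
s=arm.get_state(); print(s["clock"],s["tool_pos"],s["wrist_force"])
arm.close(50)
s=arm.get_state(); print(s["clock"],s["tool_pos"],s["grip_width"],s["wrist_force"])
im,d=arm.capture("wrist"); cv2.imwrite("pics/c.png",im)
E
```

```text
3.9333 [ 0.5035 -0.2121  0.1186] [ 0.1846 -0.2675 -0.0026]
4.6167 [ 0.5033 -0.212   0.1182] 0.09651247925987999 [-0.1474  0.3901  4.9341]
```

View pics/c.png

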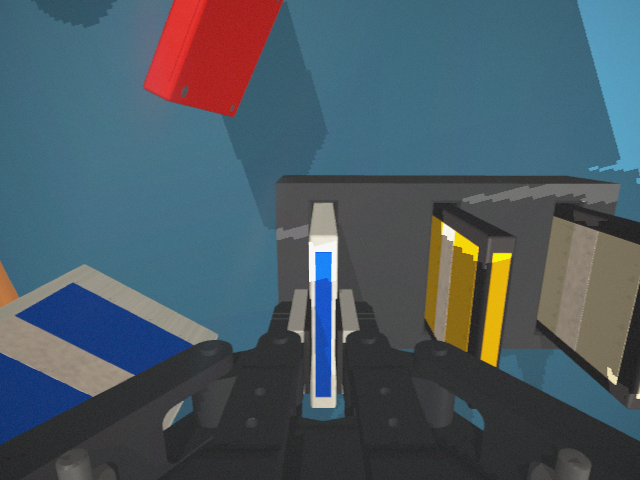

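```bash
python3 - <<'E'
from h import *
np.set_printoptions(precision=4,suppress=True)
s=arm.get_state(); p=s["tool_pos"].copy(); p[2]=.30
arm.move_straight(p,speed=.2)
s=arm.get_state(); print(s["clock"],s["tool_pos"],s["grip_width"],s["wrist_force"])
psi=np.radians(-2.1); B=bayR(psi); o=Rn.from_matrix(toolR(B)).as_rotvec()
O=np.array([.5945,.203,.125])
arm.movep(O+B@[-.05,0,.17],o)
s=arm.get_state(); im,d=arm.capture("wrist"); cv2.imwrite("pics/d.png",im); np.savez("/tmp/d.npz",im=im,d=d,tp=s["tool_pos"],er=s["eef_rot"])
print(s["clock"],s["tool_pos"],O+B@[-.05,0,.17],s["q"],s["grip_width"],s["wrist_force"])
print((Rn.from_rotvec(s["eef_rot"])*Rn.from_rotvec(o).inv()).magnitude())
E
```

```text
5.725 [ 0.5027 -0.2117  0.2989] 0.10247518865363238 [ 0.5271 -0.1973 -1.3006]
7.2917 [0.4667 0.2072 0.2472] [0.4663 0.2077 0.2472] [ 0.5484  0.1575  2.2686 -0.8281  0.3853  1.3117] 0.09884412944835205 [ 0.8709  0.7934 -0.6103]
0.0012041628120592776
```

View pics/d.png

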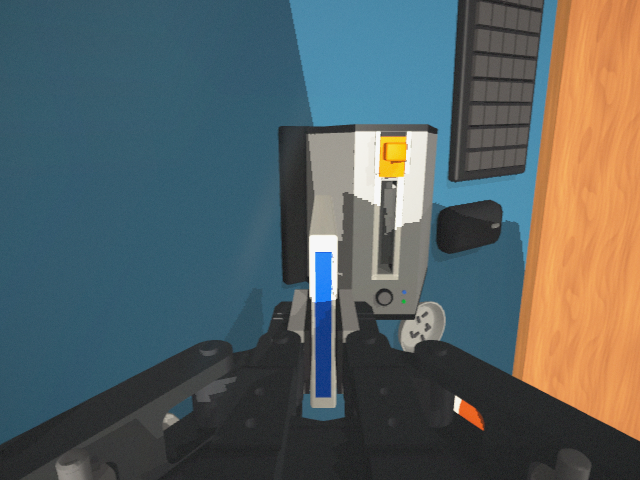

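```bash
cat > an.py <<'E'
from h import *
import sys
np.set_printoptions(precision=4,suppress=True)
fn=sys.argv[1]
f=np.load(f"/tmp/{fn}.npz"); s=dict(tool_pos=f["tp"],eef_rot=f["er"]); K,R,C=cam("wrist",s); W=cloud(f["d"],K,R,C)
TR=Rn.from_rotvec(f["er"]).as_matrix(); tp=f["tp"]
B=bayR(np.radians(-2.1)); O=np.array([.5945,.203,.125])
L=(W-O)@B
m=(abs(L[...,0])<.024)&(abs(L[...,1])<.069)&(abs(L[...,2])<.004)&~((abs(L[...,0])<.011)&(abs(L[...,1])<.045))&(L[...,1]<.038)
p=L[m]; A=np.c_[p[:,:2],np.ones(len(p))]; 
for _ in range(3):
    co=np.linalg.lstsq(A,p[:,2],rcond=None)[0]; r=p[:,2]-A@co; k=abs(r)<.0015; p,A=p[k],A[k]
print("plane z=ax+by+c",co,len(p))
# rectified image on plane
res=.00025; xs=np.arange(-.03,.03,res); ys=np.arange(.075,-.075,-res); X,Y=np.meshgrid(xs,ys)
P=np.stack([X,Y,co[0]*X+co[1]*Y+co[2]],-1)@B.T+O
px=proj(P,K,R,C).astype(np.float32)
w=cv2.remap(f["im"],px[...,0],px[...,1],cv2.INTER_CUBIC); cv2.imwrite(f"pics/{fn}_rect.png",w)
wd=cv2.remap(L[...,2].astype(np.float32),px[...,0],px[...,1],cv2.INTER_NEAREST)
# drive in tool coords
T=(W-tp)@TR
e=(abs(T[...,1]+.009)<.006)&(abs(T[...,0])<.012)&(abs(T[...,2])<.045)
q=T[e]; print("end: x",np.percentile(q[:,0],[1,50,99]),"y",np.percentile(q[:,1],[5,50,95]),"z",np.percentile(q[:,2],[.5,50,99.5]))
e=(T[...,1]>.0)&(T[...,1]<.12)&(abs(T[...,0])<.008)&(T[...,2]>.03)&(T[...,2]<.05); q=T[e]
if len(q): print("edge n",len(q),"y",np.percentile(q[:,1],[1,99]),"z fit (slope,c)",np.polyfit(q[:,1],q[:,2],1),"x fit",np.polyfit(q[:,1],q[:,0],1))
E
python3 an.py d; python3 - <<'E'
import cv2
a=cv2.imread('pics/d_rect.png'); print(a.shape)
b=cv2.imread('pics/d.png')[110:330,260:460]; b=cv2.resize(b,None,fx=2.7,fy=2.7,interpolation=cv2.INTER_CUBIC)
import numpy as np
h=594; b=b[:594]; a=cv2.copyMakeBorder(a,0,max(0,h-a.shape[0]),0,10,cv2.BORDER_CONSTANT)[:594]; b=b[:a.shape[0]]
if b.shape[0]<a.shape[0]: a=a[:b.shape[0]]
cv2.imwrite('pics/d_view.png',np.hstack([a,b]))
E
```

```text
plane z=ax+by+c [-0.0001 -0.0002  0.0009] 4652
end: x [-0.0115 -0.0038  0.0111] y [-0.0149 -0.0102 -0.0037] z [-0.011   0.011   0.0118]
edge n 1272 y [0.0067 0.1047] z fit (slope,c) [0.0242 0.0333] x fit [-0.0022  0.0005]
(600, 240, 3)
```

View pics/d_view.png

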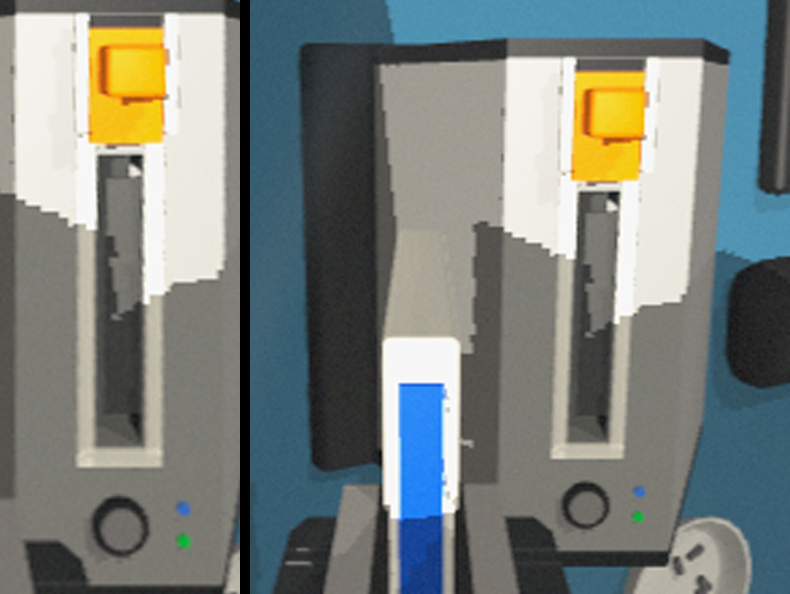

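```bash
cat >> an.py <<'E'
e=(T[...,1]>-.03)&(T[...,1]<.14)&(abs(T[...,0])<.008)&(T[...,2]>.025)&(T[...,2]<.05)
cols=np.where(e.any(0))[0]; rows=np.where(e.any(1))[0]; print("cols",cols.min(),cols.max(),"rows",rows.min(),rows.max())
for r in range(rows.min(),rows.max()+1,3):
    c=np.where(e[r])[0]
    if len(c): print(r,c.min(),c.max(),T[r,c].mean(0),T[r,c.min(),0],T[r,c.max(),0])
g=cv2.cvtColor(w,cv2.COLOR_BGR2GRAY).astype(float)
for r0,r1 in ((170,210),(230,280),(320,380),(390,430)):
    G=np.gradient(cv2.GaussianBlur(g[r0:r1].mean(0)[None],(0,0),1.5)[0]); a=80+np.argmin(G[80:112]); b=130+np.argmax(G[130:156]); print("slot x",r0,xs[a],xs[b],(xs[a]+xs[b])/2)
G=np.gradient(cv2.GaussianBlur(g[:,104:116].mean(1)[:,None],(0,0),1.5)[:,0]); a=135+np.argmin(G[135:170]); b=430+np.argmax(G[430:460]); print("slot y",ys[a],ys[b],(ys[a]+ys[b])/2)
E
python3 an.py d
```

```text
plane z=ax+by+c [-0.0001 -0.0002  0.0009] 4652
end: x [-0.0115 -0.0038  0.0111] y [-0.0149 -0.0102 -0.0037] z [-0.011   0.011   0.0118]
edge n 1272 y [0.0067 0.1047] z fit (slope,c) [0.0242 0.0333] x fit [-0.0022  0.0005]
cols 309 336 rows 195 263
195 316 329 [0.0004 0.1053 0.035 ] -0.0034369149682119105 0.004180176038125375
198 314 330 [0.0001 0.0937 0.035 ] -0.0044425566965503776 0.004571807554304204
201 314 331 [0.0004 0.0831 0.0349] -0.004153809400599437 0.004958450693949001
204 313 331 [0.0001 0.0734 0.0349] -0.004519455066257452 0.004737384280782951
207 313 332 [0.0004 0.064  0.035 ] -0.004232209542229282 0.005083879551183706
210 312 332 [0.0002 0.0561 0.0349] -0.004609682302108154 0.004847011322818592
213 312 333 [0.0004 0.0486 0.0349] -0.004274497279602586 0.005218314756968022
216 312 333 [0.0004 0.0416 0.0349] -0.004095174709540846 0.004981906355582611
219 311 334 [0.0004 0.0353 0.0348] -0.004395010332650254 0.005267793689001728
222 311 334 [0.0004 0.029  0.0349] -0.004132588580275454 0.00506328539719777
225 310 335 [0.0005 0.0239 0.0348] -0.004456852517934255 0.005361234166
[... 623 characters left out ...]
9425
252 309 336 [0.0005 0.0074 0.0289] -0.004244973489058214 0.005148264088919228
255 309 336 [0.0005 0.0074 0.0278] -0.004248518733752221 0.0051814382576324475
258 309 336 [0.0005 0.0077 0.0266] -0.004258795091033159 0.005128869868020988
261 309 336 [0.0005 0.0074 0.0256] -0.0042418564078946334 0.0051762799816740465
slot x 170 -0.005999999999999978 0.005750000000000033 -0.00012499999999997236
slot x 230 -0.006249999999999978 0.005750000000000033 -0.00024999999999997247
slot x 320 -0.006249999999999978 0.006000000000000033 -0.00012499999999997236
slot x 390 -0.006499999999999978 0.005750000000000033 -0.0003749999999999726
slot y 0.03649999999999996 -0.0367500000000001 -0.0001250000000000695
```

```bash
cat >> h.py <<'E'
B=bayR(np.radians(-2.1)); O=np.array([.5945,.203,.125])+B@[-.0002,-.0001,.0009]; o=Rn.from_matrix(toolR(B)).as_rotvec()
def bay(s): return (s["tool_pos"]-O)@B
def rep(m=""):
    s=arm.get_state(); print(m,round(s["clock"],2),"bay mm",np.round(bay(s)*1000,2),"F(bay)",np.round(s["wrist_force"]@B,1),"g",round(s["grip_width"],3)); return s
E
python3 - <<'E'
from h import *
arm.movep(O+B@[-.0004,0.,.120],o); s=rep("pre")
t=np.array([-.0004,0,.120]); err=bay(s)-t; print(np.degrees((Rn.from_rotvec(s["eef_rot"])*Rn.from_rotvec(o).inv()).as_rotvec()))
c=np.array([-.0004,0,0])-np.array([err[0],err[1],0])
hit=arm.move_straight(O+B@(c+[0,0,.095]),o,speed=.04,contact_N=12); rep(f"in1 {hit}")
im,d=arm.capture("wrist"); cv2.imwrite("pics/e.png",im)
E
```

```text
pre 7.72 bay mm [  0.34  -1.23 118.76] F(bay) [-1.4  0.3 -1.3] g 0.097
[-0.03661544  0.05029121 -0.15956391]
in1 False 8.5 bay mm [-1.26  1.29 95.14] F(bay) [-1.   1.  -0.7] g 0.098
```

View pics/e.png

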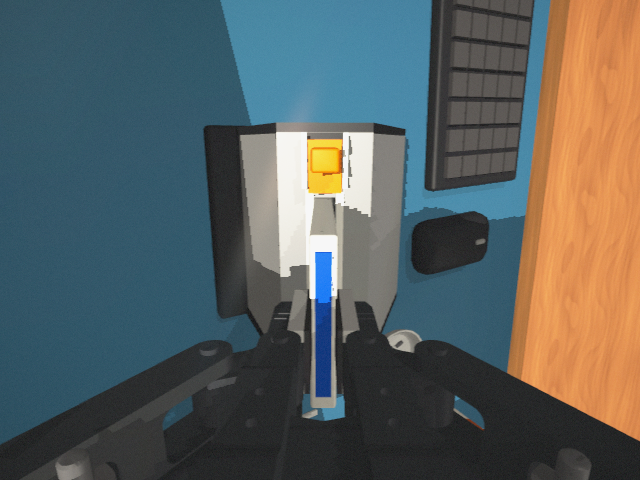

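```bash
python3 - <<'E'
from h import *
arm.dwell(.2); rep("settle")
hit=arm.move_straight(O+B@[-.0005,0,.090],o,speed=.03,contact_N=12); rep(f"in2 {hit}")
if not hit:
    hit=arm.move_straight(O+B@[-.0005,0,.034],o,speed=.05,contact_N=12); rep(f"in3 {hit}")
    arm.dwell(.1); rep("settle")
im,d=arm.capture("wrist"); cv2.imwrite("pics/f.png",im)
im,d=arm.capture("side"); cv2.imwrite("pics/f_side.png",cv2.resize(im[200:360,180:360],None,fx=3,fy=3))
E
```

```text
settle 8.75 bay mm [-1.16  1.23 95.16] F(bay) [-1.2 -0.  -0.5] g 0.1
in2 False 9.07 bay mm [-0.67 -0.16 89.73] F(bay) [-1.4  1.  -1.7] g 0.103
in3 False 10.34 bay mm [-5.000e-01  2.000e-02  3.413e+01] F(bay) [-2.4 -1.7 -1.3] g 0.099
settle 10.44 bay mm [-0.4   0.07 34.21] F(bay) [-1.2  0.1 -2.1] g 0.102
```

View pics/f.png

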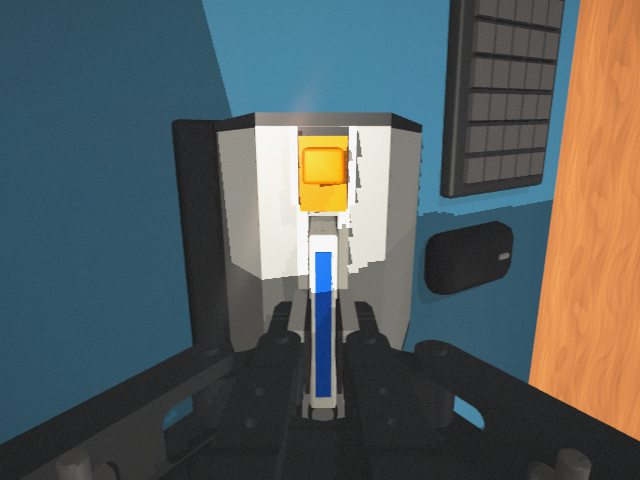

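View pics/f_side.png

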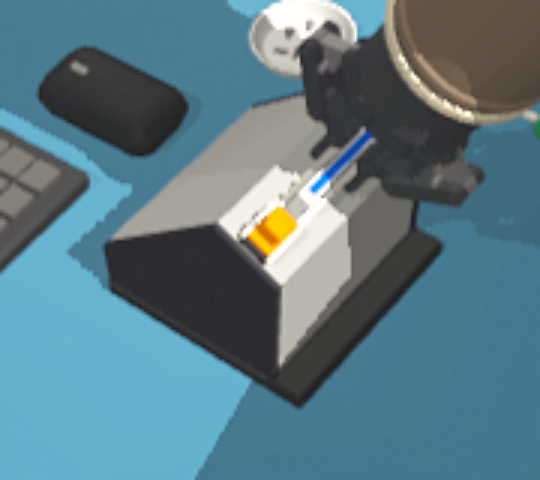

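```bash
python3 - <<'E'
from h import *
hit=arm.move_straight(O+B@[-.0004,0,.028],o,speed=.04,contact_N=12); rep(f"in4 {hit}")
arm.ungrasp(); rep("open")
hit=arm.move_straight(O+B@[-.0002,0,.075],o,speed=.15,contact_N=15); rep(f"up {hit}")
arm.close(20); rep("closed")
im,d=arm.capture("wrist"); cv2.imwrite("pics/g.png",im)
E
```

```text
in4 False 10.84 bay mm [-5.300e-01 -2.000e-02  2.795e+01] F(bay) [-1.6  0.4 -2.2] g 0.099
open 11.57 bay mm [-4.100e-01  1.000e-02  2.801e+01] F(bay) [-0.1  0.2  0.5] g 1.001
up False 12.03 bay mm [ 0.13  0.18 75.05] F(bay) [ 0.2 -0.9 -0.8] g 0.998
closed 12.8 bay mm [-1.7e-01  1.0e-02  7.5e+01] F(bay) [ 0.5  0.  -0.8] g 0.001
```

View pics/g.png

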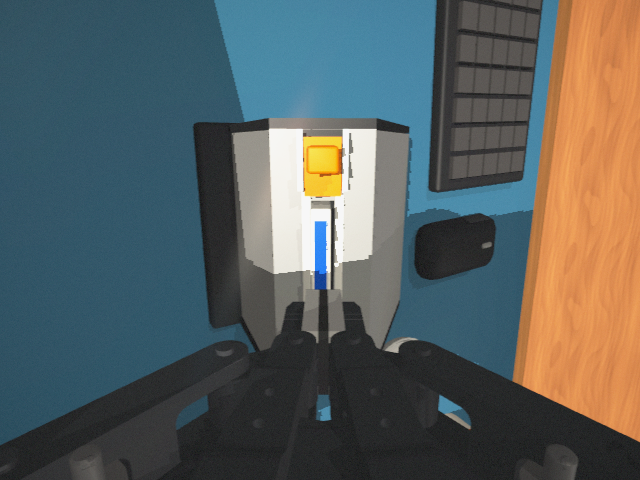

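```bash
python3 - <<'E'
from h import *
hit=arm.move_straight(O+B@[-.0002,0,.050],o,speed=.08,contact_N=20); rep(f"p1 {hit}")
hit=arm.move_straight(O+B@[-.0002,0,.022],o,speed=.015,contact_N=20); rep(f"p2 {hit}")
arm.dwell(.1); rep()
E
```

```text
p1 False 13.31 bay mm [-0.41 -0.13 49.98] F(bay) [ 0.6 -0.5  0.3] g -0.002
p2 True 14.78 bay mm [-0.28 -0.03 25.51] F(bay) [ 1.5  0.3 11.7] g 0.003
 14.88 bay mm [-0.25  0.03 25.52] F(bay) [ 0.7 -0.6 11.5] g -0.003
```

```bash
python3 - <<'E'
from h import *
hit=arm.move_straight(O+B@[-.0002,0.03,.090],o,speed=.15); rep("up")
s=arm.get_state(); im,d=arm.capture("wrist"); cv2.imwrite("pics/i.png",im)
K,R,C=cam("wrist",s); L=(cloud(d,K,R,C)-O)@B
def st(n,x0,x1,y0,y1,z0=-.01,z1=.05):
    m=(L[...,0]>x0)&(L[...,0]<x1)&(L[...,1]>y0)&(L[...,1]<y1)&(L[...,2]>z0)&(L[...,2]<z1); q=L[m]
    print(n,len(q),np.round(np.percentile(q,[2,50,98],axis=0)*1000,1).tolist() if len(q) else "")
st("drive end",-.004,.004,-.015,.03); st("face",-.024,-.014,-.02,.03); st("face+",.014,.024,-.02,.03)
st("grip",-.012,.012,.04,.075,.015,.03); st("tongue",-.012,.012,.03,.075,.0065,.011)
E
```

```text
up 15.51 bay mm [-0.2  29.86 89.69] F(bay) [ 0.5 -0.   0.4] g 0.002
drive end 355 [[-4.0, 14.7, 2.8], [-0.1, 22.6, 4.4], [3.3, 29.6, 5.7]]
face 780 [[-23.8, -2.8, -1.4], [-19.5, 16.0, -0.1], [-14.2, 29.3, 1.2]]
face+ 771 [[14.3, -0.1, -1.3], [19.4, 16.6, -0.1], [23.9, 29.5, 1.2]]
grip 731 [[-6.9, 52.4, 17.4], [-0.0, 58.9, 23.8], [6.4, 64.0, 25.4]]
tongue 1520 [[-11.6, 40.2, 7.2], [-0.1, 53.2, 8.7], [11.6, 70.0, 10.4]]
```

View pics/i.png

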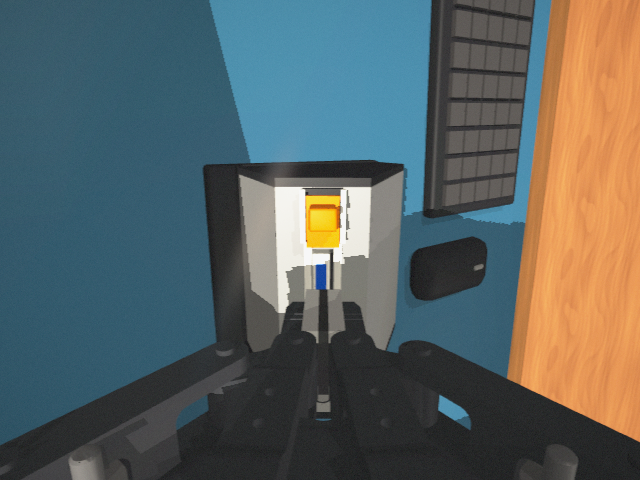

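```bash
python3 - <<'E'
from h import *
arm.move_straight(O+B@[-.0002,0,.035],o,speed=.12,contact_N=20); rep("a")
hit=arm.move_straight(O+B@[-.0002,0,.022],o,speed=.01,contact_N=28); rep(f"p {hit}")
arm.move_straight(O+B@[-.0002,0,.06],o,speed=.15); rep("up")
arm.move_straight(O+B@[0,.089,.06],o,speed=.15); rep("over")
arm.move_straight(O+B@[0,.089,.034],o,speed=.08,contact_N=12); rep("down")
im,d=arm.capture("wrist"); cv2.imwrite("pics/j.png",im)
im,d=arm.capture("side"); cv2.imwrite("pics/j_side.png",cv2.resize(im[200:360,180:360],None,fx=3,fy=3))
E
```

```text
a 16.23 bay mm [-0.52 -0.35 34.62] F(bay) [ 0.2 -0.1  0. ] g -0.004
p True 17.17 bay mm [-2.400e-01 -2.000e-02  2.551e+01] F(bay) [ 1.6  0.2 13.5] g -0.004
up 17.55 bay mm [ 0.23  0.21 60.16] F(bay) [ 0.3 -0.   0.6] g -0.002
over 18.29 bay mm [-0.56 88.3  59.65] F(bay) [-0.2 -0.2  0.2] g -0.001
down 18.77 bay mm [-0.1  88.17 33.94] F(bay) [-0.4 -0.   0.5] g -0.001
```

View pics/j.png

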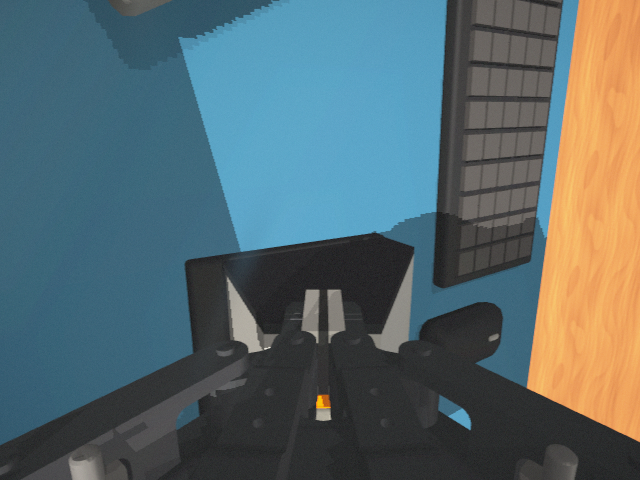

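View pics/j_side.png

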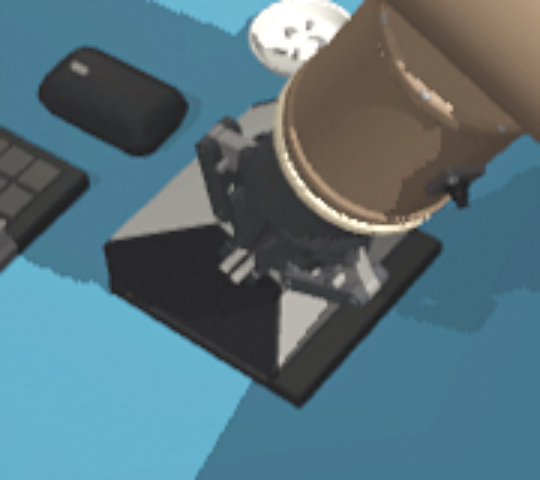

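```bash
python3 - <<'E'
from h import *
hit=arm.move_straight(O+B@[0,.055,.034],o,speed=.03,contact_N=14); rep(f"push {hit}")
arm.dwell(.1); s=rep()
b=bay(s)
arm.move_straight(O+B@[0,b[1]+.012,.036],o,speed=.08); arm.move_straight(O+B@[0,b[1]+.012,.09],o,speed=.15)
arm.move_straight(O+B@[-.06,.03,.16],o,speed=.2); 
s=rep("view"); im,d=arm.capture("wrist"); cv2.imwrite("pics/k.png",im)
K,R,C=cam("wrist",s); L=(cloud(d,K,R,C)-O)@B
def st(n,x0,x1,y0,y1,z0=-.01,z1=.05):
    m=(L[...,0]>x0)&(L[...,0]<x1)&(L[...,1]>y0)&(L[...,1]<y1)&(L[...,2]>z0)&(L[...,2]<z1); q=L[m]
    print(n,len(q),np.round(np.percentile(q,[2,50,98],axis=0)*1000,1).tolist() if len(q) else "")
st("drive end",-.004,.004,-.03,.015); st("face",-.024,-.014,-.02,.03)
st("grip",-.012,.012,.03,.075,.017,.03); st("tongue",-.008,.008,.015,.075,.0068,.011)
im,d=arm.capture("side"); cv2.imwrite("pics/k_side.png",im); 
im,d=arm.capture("top"); cv2.imwrite("pics/k_top.png",im)
E
```

```text
push True 19.79 bay mm [ 0.15 59.83 34.06] F(bay) [0.6 3.5 1.8] g 0.003
 19.89 bay mm [ 0.11 59.84 34.02] F(bay) [0.7 3.4 1.9] g 0.002
view 21.36 bay mm [-59.22  30.61 159.52] F(bay) [-0.1 -0.5 -0.8] g -0.001
drive end 534 [[-3.9, -29.0, 2.6], [-0.3, -7.0, 4.3], [3.5, 14.0, 5.7]]
face 827 [[-23.8, -18.9, -1.4], [-19.0, 5.8, -0.1], [-14.2, 29.2, 1.3]]
grip 411 [[-7.3, 37.6, 18.2], [-0.9, 44.0, 23.8], [6.1, 49.3, 25.5]]
tongue 470 [[-7.9, 25.1, 7.0], [-1.0, 32.8, 8.5], [7.7, 53.1, 10.3]]
```

View pics/k.png

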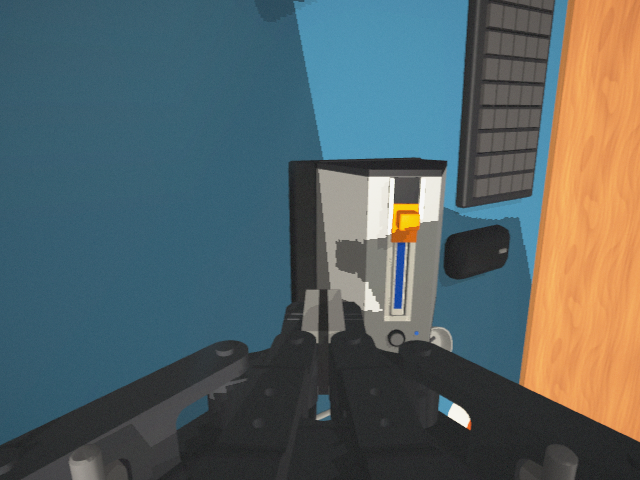

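View pics/k_side.png

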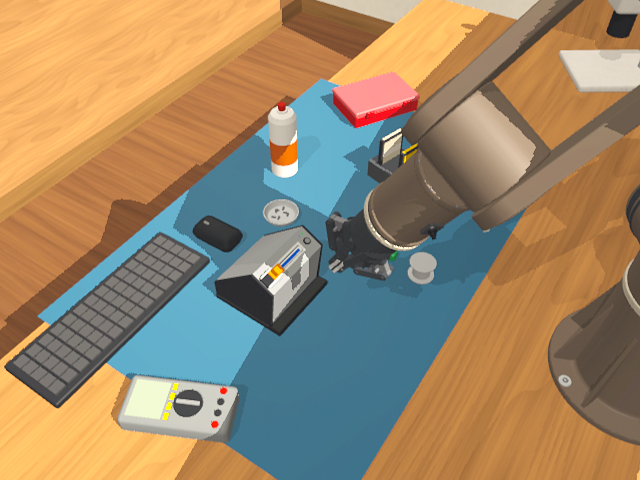

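View pics/k_top.png

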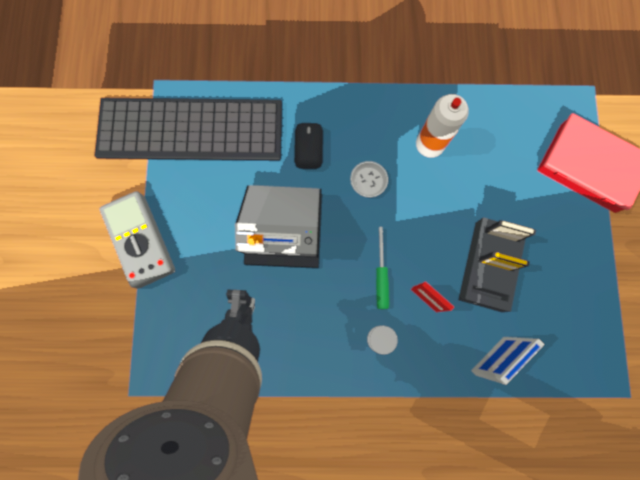

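```bash
python3 - <<'E'
from h import *
print(arm.finish_job()); rep()
E
```

```text
the job is handed in; nothing more can be done
None
the job is handed in; nothing more can be done
```

The silver drive with the blue label is loaded and locked in the dock, and I handed the job in at about 21.5 s of the 51 s allowed.

- **Loading:** I pulled the drive from the stand slot nearest the robot. It went through the flap connector end first, label towards the low front edge. I then pressed it in with the closed fingertips.
- **Fully home:** The press stopped at its 20 N contact limit, and a second press with a 28 N limit stopped at the same depth. That puts the drive 3.5 mm out of the face by fingertip position and about 4.4 mm by depth camera; the target is 4 mm. The two differ by less than the camera noise.
- **Lock:** I pushed the orange lock until it stopped. Its grip then measured y ≈ 43.5 mm and the tongue tip y ≈ 25 mm, which matches the full 15 mm of travel.
- **Surroundings:** In the final top picture the black drives, screwdriver, solder reel, dish and multimeter are where they started. The gripper was clear of everything.
- **Off target:** At the start of insertion the tool was briefly about 1.3 mm off in y and 1 mm in x, because I corrected for an error measured before the arm had settled. Contact forces stayed under 3 N and I re-centred it before going deeper.
- **Not checked:** I saw the label side only before the grasp. Its direction in the dock follows from the unchanged grip, because the label is hidden once the drive is in.

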